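# Fit a blow nozzle into a push-in air outlet, tug-test it and open the cock

## Robot

A 6-joint arm with a two-finger parallel gripper is mounted at the origin on the work surface. World frame = base frame: x ahead of the robot, y to its left, z up, the work surface at z = 0. Lengths are in m, angles in rad, forces in N, time in s.
With the tool pointing down it reaches from about 0.25 to 0.725 m from the base axis. Payload 4 kg.
Tool frame: the origin (TCP) lies midway between the tips of the shut fingers; the grasp point (between the pads) lies 19 mm behind it (bot.grip_point_offset is the distance from the TCP to the grasp point, in m); z points along the fingers, y is the line along which they close (so a half turn about z gives the same grasp; the last joint's range is limited). The gripper opens to 85 mm and grips with 20 to 120 N. Pads are 22 mm wide; open, the fingers measure 114 mm over their backs; the gripper's body (76 mm by 85 mm) begins 54 mm behind the grasp point. The pads swing forward as they close: fully open they stand 13 mm farther back than shut.
Start: joints at [-1.349, 0.241, 0.005, 1.335, 0, 1.571], TCP at [0.11, -0.488, 0.231] pointing down, gripper open.
Joint ranges: [-2.72, 2.72], [-1.05, 1.87], [-1.09, 1.28], [-1.99, 2.15], [-1.42, 1.44], [-3.14, 3.14]. Speed limits (rad/s): [2.79, 2.79, 3.14, 3.14, 3.14, 3.14].

## Interface

Orientations are given as a unit quaternion [x, y, z, w].
In Python, from workcell import bot gives the robot as it stands.
- The arm moves only by the tool step_arm, never from a script. Its argument "targets" is text: rows parted by semicolons, each of 7 numbers parted by spaces: the opening, from -1 (shut) to 1 (fully open), so that 0 is half open, then the shift along the world's x, y, z normalised to -1 to 1, where 1 is 0.5 m, then the turn, a rotation vector about the world's x, y, z normalised to -1 to 1, where 1 is pi/4 rad. In form: gripper x y z wx wy wz; .... A call has 1 to 10 rows; each row is the pose to reach, as a shift and turn from the pose commanded when the call began; what a row does not reach only later rows make up. A row lasts 1/12 s, in which the tool goes at most 41.7 mm and 7.16 degrees, less where a joint would pass 70% of its speed; a pose out of reach is approached as far as the arm can. A call with a number of a shift or a turn outside -1 to 1 is refused whole. A call with a gripper value outside its range is refused whole. The fingers move at their own pace and stop on an object; the grip force is fixed at half the most. Time passes only in rows, so rows that repeat a pose let the fingers close. It gives the time, the measured TCP pose, the force, the opening and the grip force at its end, in the units of the state.
- bot.get_obs(): the state, without advancing time (a new reading comes with each control period).
- bot.camera(name): name is "side" or "top"; returns the picture (400x640x3 uint8, red, green, blue); there is no depth.
- bot.camera_info(name): a dict with "vertical_fov" (degrees; the focal length in pixels is half the picture's height over the tangent of half this angle, whatever the lens; pixels are square), "cx", "cy" (the principal point, pixels), "D" ([k1, k2, p1, p2, k3] as OpenCV has them; the pictures are not rectified), "pose" (4x4, takes a point from camera to world coordinates). Camera axes: x right, y up, looking along -z (the intrinsics and any distortion apply to the point x, -y, -z); pixel columns grow to the right and rows downward; lengths in m; the calibration is good to about 2 mm. A picture is of the moment at which its call begins. camera_info takes no time and is no camera call.
- bot.job_done(): hands the job in; it is judged then, once.
The state is a dict: "clock": time; "joint_pos": joint angles; "joint_vel": joint speeds; "tau": joint torques, N m; "eef_pos": TCP position; "tool_rot": TCP orientation; "ft_force": force on the tool from outside, world axes, zero at the start; "ft_torque": the same for the moment, N m; "grip_width": finger opening in m; "grasp_force": force on a finger pad.
Only numpy, scipy, OpenCV 4.12 (cv2) and the standard library are available. Lean on these libraries where they do the work, as an engineer would, in place of code of your own. Each camera call takes 0.05 s, during which the arm holds its last target. There are 200 camera calls.

## Task

Take the blow nozzle with the orange band from the wooden rack and push its tube down into the outlet with the orange collar, past the grip, until it is fully home, and bed it on its stop with a firm 15 N or so. Then, still holding it, pull it straight back just firmly enough to draw the collar out by about 2 mm, to prove that it is held; let go, and turn that outlet's red cock lever a quarter turn to open, so that it lies along the block. Never load the fitting with more than 25 N either way, and leave the blue outlet and everything else on the bench as they are.

Things in the scene. Friction and masses are not known exactly. Their poses are not given: they have to be found in the camera images.
- nozzle: The blow nozzle to fit, 70 to 120 g, 104 mm tall, round about its z axis (up). Origin at its tube's lower end. 16 mm steel tube 44 mm long; above it a ribbed aluminium grip 25 mm in diameter from 44 to 84 mm up, orange band near its top; then a brass jet 20 mm tall. It hangs in one of the rack's three holes, the grip's shoulder on the rack's top, and can move 2 mm sideways there.
- nozzle_tip (a point): Centre of the lower end of the nozzle's tube (same as the body's origin). The nose tapers from 12 mm to the full 16 mm over the first 5 mm; a dark retaining groove, 5 mm wide, begins 8.5 mm up.
- nozzle_grip (a point): Point on the nozzle's axis 68 mm above its lower end, 16 mm below the top of the 25 mm grip: a good height to hold it.
- rack: Wooden rack, fixed, 62 mm (x) by 190 mm (y) by 56 mm tall; origin under its centre. Three 20 mm holes 60 mm apart along its y axis. To clear the other nozzles close the fingers along its x axis.
- outlet: The air outlet to use, fixed: aluminium block 52 mm (x) by 130 mm (y) by 34 mm tall, origin under its centre, z up. At y = +45 mm stands a black push-in fitting (29 mm in diameter, top 66 mm up) with an orange collar (23.6 mm outside, bore 17.4 mm, top 73 mm up). At y = -45 mm is the cock's brass column with its red lever.
- fitting_mouth (a point): Nominal centre of the collar's top, on the fitting's axis, 73 mm above the bench. The cartridge inside the fitting (collar, jaws and stop together) sits up to 1.5 mm higher or lower than nominal, differently each time; no reading tells how much.
- fitting_stop (a point): Nominal centre of the stop, on the axis, 44 mm above the bench; true stop, jaws and collar up to 1.5 mm higher or lower. Going in, sprung jaws meet the nose 10 mm before the stop, take 8 to 13 N to pass, then the tube slides at 4 to 7 N; 1 to 2 mm before the stop they snap into the groove and the force almost vanishes. The stop is a rubber washer: 1 mm per 12 N, 1.5 mm at most.
- collar (a joint): Travel of the orange collar with its jaws, m: 0 at rest, grows as the held tube draws it up, at most 0.003. After 0.5 mm of play in the groove it starts to rise at a pull of about 4 N and stiffens by 3 N per mm (10 N at 2 mm, 13 N at its hard end stop). Before the jaws are in the groove a pull merely slides the tube out.
- cock (a joint): Angle of the red cock lever of the orange-collared outlet, rad: 0 is shut, the lever pointing along the block's -x; pi/2 is open, pointing along the block's -y; it turns counter-clockwise seen from above, stays where it is left, and takes about 2 N at its end.
- cock_axis (a point): Point on the cock's vertical axis, at the lever's mid height, 72 mm above the bench.
- cock_tip (a point): Middle of the outer end of the red lever, 55 mm from its axis. The lever is 13 mm wide and 12 mm tall (66 to 78 mm above the bench).
- small_outlet: The other, 12 mm outlet: same block, fixed, with a blue collar and a blue blanking plug (top 90 mm up) in its port. Leave it. The two outlets may stand either way round.
- small_cock (a joint): Angle of the small outlet's red lever, rad, 0 shut. Must stay shut.
- fan_nozzle: Black 12 mm nozzle with a blue band and a flat fan head, in the rack; top about 45 mm above the rack. Leave it.
- short_nozzle: Blue 12 mm nozzle with a brass dome, in the rack; top about 36 mm above the rack. Leave it.
- bowl: Dark red lacquer bowl, 124 mm across, 58 mm tall, on a cork ring. Leave it.
- squeeze_bottle: Clear squeeze bottle with a white spout, 48 mm in diameter, 150 mm tall. Leave it.
- brush: Brush lying on the bench. Leave it.
- screwdriver: Screwdriver lying on the bench. Leave it.
Mind the look-alikes: they are no part of the job. There is more than one size of the nozzle; the job needs the larger.

How it is judged:
On the way, in this order (a step that is already met when the one before it is completed fails the run):
1. the nozzle has been pushed fully home in the orange-collared fitting and bedded with over 12 N, its tube's end less than 3 mm above the nominal stop, upright, cock still shut (z of nozzle_tip in the frame of fitting_stop below 0.003 m and horizontal distance between nozzle_tip and fitting_stop below 0.003 m and angle between the z axis of nozzle and the z axis of outlet, either way round below 0.08 rad and contact force between nozzle and outlet above 12 N and value of joint cock below 0.2 rad), for 0.1 s.
2. still held by the gripper, it has been pulled back so that it drew the collar out by at least 1.2 mm, and it stayed in the fitting, cock still shut (value of joint collar above 0.0012 m and contact force between the fingers and nozzle above 1 N and z of nozzle_tip in the frame of fitting_stop below 0.006 m and horizontal distance between nozzle_tip and fitting_stop below 0.003 m and value of joint cock below 0.2 rad), for 0.1 s.
3. the orange-collared outlet's cock has been turned open, the nozzle still home (value of joint cock above 1.4 rad and z of nozzle_tip in the frame of fitting_stop below 0.003 m and horizontal distance between nozzle_tip and fitting_stop below 0.003 m and angle between the z axis of nozzle and the z axis of outlet, either way round below 0.08 rad), for 0.1 s.
At the end, for the whole second after the job is handed in: The orange-banded nozzle stands at rest in the orange-collared fitting, its tube's end less than 3 mm above the nominal stop (3 mm sideways, 0.08 rad of tilt); that outlet's cock is open (over 1.4 rad), the other one's is shut (under 0.15 rad) (all of step 3 and value of joint small_cock below 0.15 rad and linear speed of nozzle below 0.02 m/s); the robot touches nothing.
It fails at once if more than 25 N between the nozzle and the outlet with its fitting, pushing or pulling (contact force between nozzle and outlet above 25 N).
It fails at once if the small (blue) outlet's cock is turned by more than 0.15 rad (value of joint small_cock above 0.15 rad).
It fails at once if another nozzle in the rack is shifted by more than 15 mm (distance of any of fan_nozzle, short_nozzle from where it was at the start of the episode above 0.015 m).
It fails at once if the bowl, bottle, brush or screwdriver is shifted by more than 30 mm (distance of any of bowl, squeeze_bottle, brush, screwdriver from where it was at the start of the episode above 0.03 m).
It also fails if it takes over 70 s, if anything falls off the work surface, if the arm or the gripper's body presses on something with over 40 N, if the wrist force passes 120 N, or if a joint passes its speed limit or range.

## Working session

There is one attempt and no reset: what is moved stays moved. The work goes in short steps, Python scripts to look and compute and a tool call to move; the robot and the scene stay as the last step left them, time stands still between calls to the robot, and variables do not carry over. Pictures are saved under pics/ and viewed, at most 10 in all, crops included, and the job is handed in when it is done.

Besides the shell and the picture viewer there is one more tool, called as name(argument=value, ...), one argument or row to a line, values as JSON. step_arm: Moves the arm, as the interface text tells. Scaled input: -1 to 1 covers 0.5 m each way for a shift and pi/4 rad each way for a turn. Its arguments: {"type":"object","properties":{"targets":{"type":"string"}},"required":["targets"]}

```bash
mkdir -p pics; python3 - <<'E'
from workcell import bot
import cv2
for n in("side","top"):
    im=bot.camera(n); cv2.imwrite(f"pics/{n}0.png",im[...,::-1]); print(n,bot.camera_info(n))
o=bot.get_obs(); print({k:o[k] for k in("clock","eef_pos","tool_rot","ft_force","grip_width")},bot.grip_point_offset)
E
```

```text
side {'vertical_fov': 47.407251092290295, 'cx': 315.600840282941, 'cy': 192.336444770044, 'D': array([-0.01745119,  0.        ,  0.        ,  0.        ,  0.        ]), 'pose': array([[ 0.96022855,  0.16908463, -0.22219702,  0.33164902],
       [-0.27917759,  0.59446803, -0.75410055, -0.8945633 ],
       [ 0.00458221,  0.78614131,  0.61802981,  0.77900203],
       [ 0.        ,  0.        ,  0.        ,  1.        ]])}
top {'vertical_fov': 43.76891237145609, 'cx': 330.2509452560322, 'cy': 201.1620869484559, 'D': array([-0.04492286,  0.        ,  0.        ,  0.        ,  0.        ]), 'pose': array([[ 6.82742168e-02,  9.67413104e-01, -2.43824767e-01,
         2.81510510e-01],
       [-9.97666407e-01,  6.63533529e-02, -1.60926615e-02,
        -3.26492223e-02],
       [ 6.10339202e-04,  2.44354493e-01,  9.69685779e-01,
         1.35184461e+00],
       [ 0.00000000e+00,  0.00000000e+00,  0.00000000e+00,
         1.00000000e+00]])}
{'clock': 0.1, 'eef_pos': array([ 0.1098802 , -0.48720332,  0.23050903]), 'tool_rot': array([ 9.93855008e-01,  1.10685831e-01, -1.07201362e-04, -9.26668601e-04]), 'ft_force': array([ 0.40233488,  0.60570925, -0.23661115]), 'grip_width': 0.08571203723246291} 0.0187
```

View pics/top0.png

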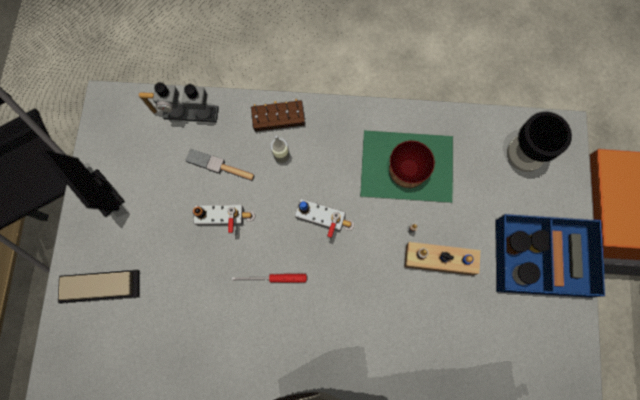

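View pics/side0.png

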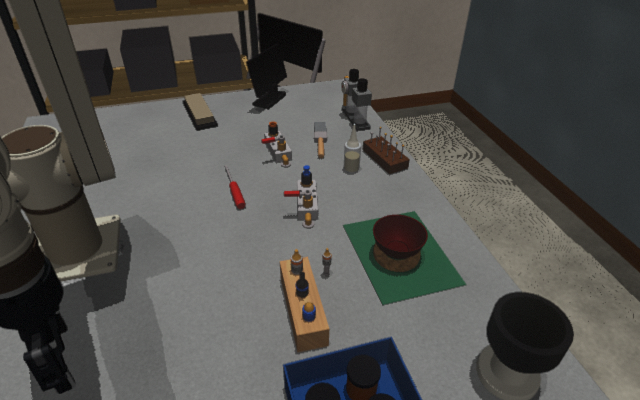

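The top view shows the orange outlet at (220,215), with its collar near (199,212), and the blue outlet at (322,214). The rack is at (443,258) with nozzles at (422,254), (446,257) and (468,260). An extra piece stands at (412,228). I'll zoom in next.

```bash
python3 - <<'E'
import cv2,numpy as np
t=cv2.imread("pics/top0.png");s=cv2.imread("pics/side0.png")
r=lambda im,x,y,w,h,k:cv2.resize(im[y:y+h,x:x+w],(w*k,h*k),interpolation=cv2.INTER_CUBIC)
a=np.hstack([r(t,185,195,80,50,5),r(t,400,220,80,50,5)])
b=np.hstack([r(s,255,115,80,70,5),r(s,270,240,80,70,5)])
cv2.imwrite("pics/z.png",np.vstack([a,b]))
E
```

```text
(no output)
```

View pics/z.png

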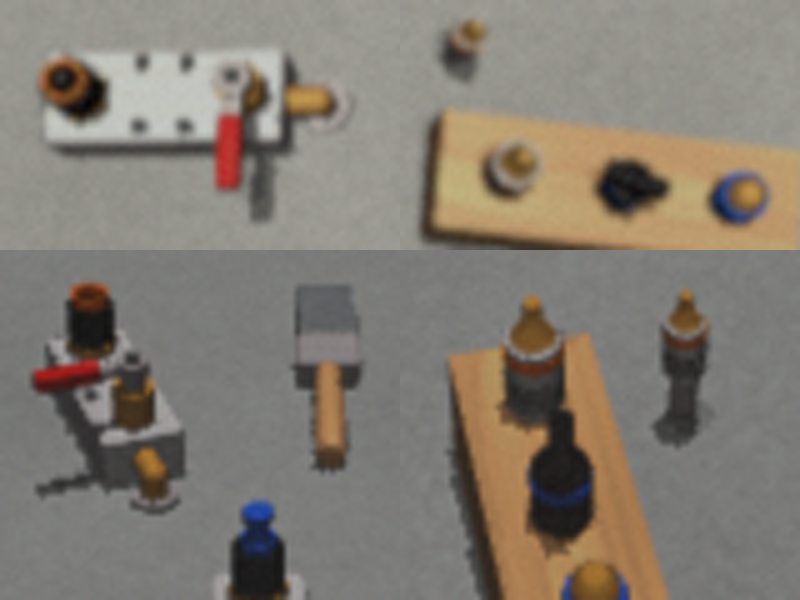

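In the zoom, the left-end rack nozzle is the large orange-banded one, with its rim at top px (422.6,253.4). The free-standing one is a smaller decoy. The collar is at top px (197.8,211) and side px (272.6,124). The lever points to -x, so the outlet's frame is nearly the world's.

```bash
cat > h.py <<'E'
import numpy as np,cv2
from workcell import bot
def ray(n,u,v):
    i=bot.camera_info(n);f=200/np.tan(np.radians(i["vertical_fov"]/2))
    K=np.array([[f,0,i["cx"]],[0,f,i["cy"]],[0,0,1]])
    p=cv2.undistortPoints(np.array([[[u,v]]],float),K,i["D"])[0,0]
    d=i["pose"][:3,:3]@[p[0],-p[1],-1];return i["pose"][:3,3],d/np.linalg.norm(d)
def onz(n,u,v,z):
    o,d=ray(n,u,v);return o+d*(z-o[2])/d[2]
def tri(a,b):
    (o,d),(p,e)=ray("top",*a),ray("side",*b)
    s=np.linalg.lstsq(np.c_[d,-e],p-o,rcond=None)[0]
    A,B=o+d*s[0],p+e*s[1];return (A+B)/2,np.linalg.norm(A-B)
def proj(n,P):
    i=bot.camera_info(n);f=200/np.tan(np.radians(i["vertical_fov"]/2))
    K=np.array([[f,0,i["cx"]],[0,f,i["cy"]],[0,0,1]])
    M=np.linalg.inv(i["pose"]);M=np.diag([1,-1,-1,1])@M
    return cv2.projectPoints(np.array([P],float),cv2.Rodrigues(M[:3,:3])[0],M[:3,3],K,i["D"])[0][0,0]
def blobs(im,box,lo,hi,amin=6):
    x,y,w,h=box;m=cv2.inRange(cv2.cvtColor(im[y:y+h,x:x+w],cv2.COLOR_BGR2HSV),lo,hi)
    n,_,st,c=cv2.connectedComponentsWithStats(m)
    return [(st[i,4],*(c[i]+[x,y]).round(2),*(st[i,:4]+[x,y,0,0])) for i in range(1,n) if st[i,4]>=amin],m
def rect(m,box):
    c=max(cv2.findContours(m,cv2.RETR_EXTERNAL,cv2.CHAIN_APPROX_NONE)[0],key=cv2.contourArea)
    return cv2.boxPoints(cv2.minAreaRect(c))+box[:2]
E
python3 - <<'E'
from h import *
np.set_printoptions(precision=4,suppress=True)
t=cv2.imread("pics/top0.png");s=cv2.imread("pics/side0.png")
print("collar top",blobs(t,(188,200,25,30),(3,90,60),(20,255,255))[0])
print("collar side",blobs(s,(262,116,22,16),(0,90,60),(20,255,255))[0])
b=(190,200,60,32);_,m=blobs(t,b,(0,0,165),(179,40,255));R=rect(cv2.morphologyEx(m,3,np.ones((9,9))),b);P=np.array([onz("top",*q,.034) for q in R]);print("block",R,P,P.mean(0),np.linalg.norm(np.diff(P,axis=0),axis=1))
b=(400,238,85,42);bl,m=blobs(t,b,(8,60,110),(25,200,255));R=rect(m,b);P=np.array([onz("top",*q,.056) for q in R]);print("rack",R,P,P.mean(0),np.linalg.norm(np.diff(P,axis=0),axis=1))
print("nozzle band-side",blobs(s,(284,245,25,30),(0,90,60),(179,255,255))[0])
print("noz rim white",blobs(t,(412,244,20,18),(0,0,130),(179,60,255))[0], onz("top",422.6,253.4,.096), onz("top",423.6,251.8,.116))
print("lever",*[ (q:=blobs(im,bx,lo,hi)[0]) for im,bx,lo,hi in((t,(222,205,20,35),(0,170,80),(4,255,255)),(s,(255,130,25,20),(0,170,80),(4,255,255)))])
print("collar est",onz("top",197.8,211,.073),tri((197.8,211),(272.6,124)))
for q in((422.6,253.4),):print("noz",tri(q,(296.4,261)))
E
```

```text
collar top [(np.int32(55), np.float64(197.55), np.float64(210.93), np.int64(193), np.int64(207), np.int64(10), np.int64(9))]
collar side [(np.int32(40), np.float64(272.45), np.float64(123.65), np.int64(269), np.int64(121), np.int64(8), np.int64(6))]
block [[188.731  203.2335]
 [247.5736 199.0305]
 [249.0964 220.3503]
 [190.2538 224.5533]] [[0.5806 0.3751 0.034 ]
 [0.6034 0.2153 0.034 ]
 [0.5444 0.2047 0.034 ]
 [0.5218 0.3628 0.034 ]] [0.5625 0.2895 0.034 ] [0.1615 0.0599 0.1598]
rack [[405.2085 265.0486]
 [408.0704 241.0084]
 [481.6467 249.7675]
 [478.7848 273.8077]] [[ 0.4495 -0.2176  0.056 ]
 [ 0.5134 -0.2231  0.056 ]
 [ 0.503  -0.4177  0.056 ]
 [ 0.4393 -0.41    0.056 ]] [ 0.4763 -0.3171  0.056 ] [0.0641 0.1949 0.0641]
nozzle band-side [(np.int32(65), np.float64(295.98), np.float64(255.52), np.int64(292), np.int64(249), np.int64(9), np.int64(12)), (np.int32(250), np.float64(296.08), np.float64(266.14), np.int64(284), np.int64(257), np.int64(25), np.int64(18))]
noz rim white [(np.int32(13), np.float64(421.54), np.float64(255.15), np.int64(419), np.int64(252), np.int64(7), np.int64(6))] [ 0.4769 -0.2551  0.096 ] [ 0.4779 -0.254   0.116 ]
lever [(np.int32(48), np.float64(230.35), np.float64(224.73), np.int64(228), np.int64(219), np.int64(5), np.int64(13))] [(np.int32(32), np.float64(267.38), np.float64(139.19), np.int64(262), np.int64(137), np.int64(12), np.int64(5))]
collar est [0.5524 0.3361 0.073 ] (array([0.5534, 0.3368, 0.0703]), np.float64(0.0008564698994858672))
noz (array([ 0.4788, -0.2572,  0.0845]), np.float64(0.0002498005444498628))
```

step_arm(
  targets="0.1 0.24 0.14 0 0 0 0.5;0.1 0.48 0.28 0 0 0 1;0.1 0.48 0.28 0 0 0 1;0.1 0.48 0.28 0 0 0 1;0.1 0.48 0.28 0 0 0 1;0.1 0.48 0.28 0 0 0 1;0.1 0.48 0.28 0 0 0 1;0.1 0.48 0.28 0 0 0 1",
)

```text
clock: 0.77
eef_pos: [0.3539, -0.3449, 0.2307]
tool_rot: [0.874, 0.486, 0.001, -0.0]
ft_force: [-1.1, 0.1, 0.2]
grip_width: 0.0471
grasp_force: 0.0
```

```bash
python3 - <<'E'
from h import *
np.set_printoptions(precision=4,suppress=True)
for q in((194.6,205.4),(242,205),(241.6,223),(194.6,224)):print(onz("top",*q,.034))
print("lever end",onz("top",230.6,232.6,.078),"axis",onz("top",231,210.3,.08))
E
```

```text
[0.5756 0.3582 0.034 ]
[0.5856 0.2286 0.034 ]
[0.5357 0.2242 0.034 ]
[0.5241 0.3512 0.034 ]
lever end [0.4999 0.2414 0.078 ] axis [0.5588 0.2468 0.08  ]
```

step_arm(
  targets="0.1 0.257 0.18 0 0 0 0.642;0.1 0.257 0.18 0 0 0 0.642;0.1 0.257 0.18 0 0 0 0.642;0.1 0.257 0.18 0 0 0 0.642;0.1 0.257 0.18 -0.18 0 0 0.642;0.1 0.257 0.18 -0.18 0 0 0.642;0.1 0.257 0.18 -0.18 0 0 0.642;0.1 0.257 0.18 -0.18 0 0 0.642",
)

```text
clock: 1.43
eef_pos: [0.4753, -0.2564, 0.1378]
tool_rot: [0.728, 0.686, -0.002, -0.004]
ft_force: [-0.2, -0.9, 0.7]
grip_width: 0.0474
grasp_force: 0.0
```

```bash
python3 - <<'E'
from h import *
o=bot.get_obs();print(o["eef_pos"],o["tool_rot"],o["joint_pos"],o["joint_vel"])
s=bot.camera("side")[...,::-1];t=bot.camera("top")[...,::-1];cv2.imwrite("pics/s1.png",s);cv2.imwrite("pics/t1.png",t)
r=lambda im,x,y,w,h,k:cv2.resize(im[y:y+h,x:x+w],(w*k,h*k),interpolation=cv2.INTER_CUBIC)
cv2.imwrite("pics/z1.png",np.hstack([r(s,250,180,100,130,4),r(t,385,205,100,130,4)]))
E
```

```text
[ 0.4752699  -0.2564328   0.13783594] [ 0.72797682  0.68558558 -0.00157428 -0.00443626] [-4.94678878e-01  3.83453825e-01 -4.53381228e-02  1.15141708e+00
 -1.91142143e-04  1.13607827e+00] [-0.00981502 -0.0534299   0.10389474  0.03700715 -0.00030357  0.00057683]
```

View pics/z1.png

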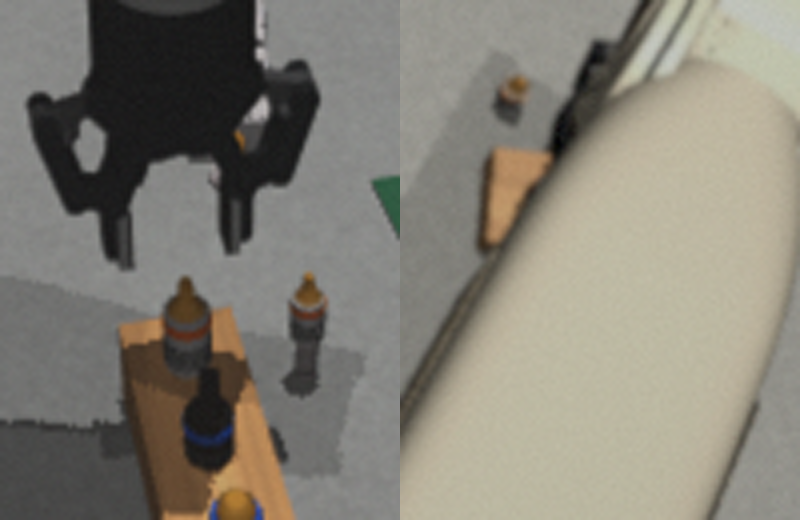

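The side crop shows the open fingers straddling the orange-banded nozzle, with the tips near px (280,246) and (309,243). The decoy to the right is clear. I'll descend and close.

step_arm(
  targets="0.1 0 0 0 0 0 0;0.1 0 0 -0.05 0 0 0;0.1 0 0 -0.1 0 0 0;0.1 0 0 -0.14 0 0 0;0.1 0 0 -0.159 0 0 0;0.1 0 0 -0.159 0 0 0;0.1 0 0 -0.159 0 0 0;0.1 0 0 -0.159 0 0 0",
)

```text
clock: 2.2
eef_pos: [0.48, -0.2588, 0.0639]
tool_rot: [0.728, 0.686, 0.001, 0.002]
ft_force: [-0.0, -0.1, -0.2]
grip_width: 0.0468
grasp_force: 0.0
```

step_arm(
  targets="-0.2 0 0 0 0 0 0;-0.5 0 0 0 0 0 0;-1 0 0 0 0 0 0;-1 0 0 0 0 0 0;-1 0 0 0 0 0 0;-1 0 0 0 0 0 0;-1 0 0 0 0 0 0",
)

```text
clock: 2.78
eef_pos: [0.4796, -0.2584, 0.0635]
tool_rot: [0.728, 0.686, 0.0, 0.002]
ft_force: [-0.6, -0.5, 6.6]
grip_width: 0.0232
grasp_force: 58.5
```

step_arm(
  targets="-1 0 0 0.03 0 0 0;-1 0 0 0.08 0 0 0;-1 0 0 0.14 0 0 0;-1 0 0 0.2 0 0 0;-1 0 0 0.25 0 0 0;-1 0 0 0.25 0 0 0;-1 0 0 0.25 0 0 0;-1 0 0 0.25 0 0 0",
)

```text
clock: 3.45
eef_pos: [0.4779, -0.2574, 0.186]
tool_rot: [0.728, 0.686, -0.0, -0.001]
ft_force: [-1.4, -1.0, -2.1]
grip_width: 0.0235
grasp_force: 59.7
```

step_arm(
  targets="-1 0.02 0.05 0 0 0 0;-1 0.04 0.13 0 0 0 0;-1 0.05 0.21 0 0 0 0;-1 0.06 0.29 0 0 0 0;-1 0.06 0.37 0 0 0 0;-1 0.07 0.45 0 0 0 0;-1 0.08 0.53 0 0 0 0;-1 0.09 0.61 0 0 0 0;-1 0.1 0.69 0 0 0 0;-1 0.11 0.77 0 0 0 0",
)

```text
clock: 4.28
eef_pos: [0.532, 0.1289, 0.1845]
tool_rot: [0.728, 0.686, -0.002, -0.001]
ft_force: [0.6, -1.3, -1.1]
grip_width: 0.0231
grasp_force: 59.7
```

step_arm(
  targets="-1 0.01 0.08 0 0 0 0;-1 0.02 0.16 0 0 0 0;-1 0.03 0.24 0 0 0 0;-1 0.038 0.32 0 0 0 0;-1 0.038 0.38 0 0 0 0;-1 0.038 0.414 0 0 0 0;-1 0.038 0.414 -0.04 0 0 0;-1 0.038 0.414 -0.06 0 0 0;-1 0.038 0.414 -0.06 0 0 0;-1 0.038 0.414 -0.06 0 0 0",
)

```text
clock: 5.12
eef_pos: [0.5511, 0.3327, 0.1543]
tool_rot: [0.728, 0.686, -0.003, -0.001]
ft_force: [-0.7, 0.1, -0.2]
grip_width: 0.0231
grasp_force: 59.7
```

step_arm(
  targets="-1 0 0 0 0 0 0;-1 0 0 0 0 0 0;-1 0 0 0 0 0 0",
)

```text
clock: 5.37
eef_pos: [0.5532, 0.3338, 0.158]
tool_rot: [0.728, 0.685, 0.001, 0.0]
ft_force: [-0.0, 0.4, -0.7]
grip_width: 0.0236
grasp_force: 59.7
```

```bash
python3 - <<'E'
from h import *
o=bot.get_obs();print(o["eef_pos"],o["tool_rot"],o["joint_vel"],o["ft_force"])
s=bot.camera("side")[...,::-1];t=bot.camera("top")[...,::-1];cv2.imwrite("pics/s2.png",s);cv2.imwrite("pics/t2.png",t)
r=lambda im,x,y,w,h,k:cv2.resize(im[y:y+h,x:x+w],(w*k,h*k),interpolation=cv2.INTER_CUBIC)
cv2.imwrite("pics/z2.png",np.hstack([r(s,250,80,50,70,8),r(t,175,185,50,70,8)]))
E
```

```text
[0.5531883  0.33382045 0.15795889] [7.28162161e-01 6.85404303e-01 8.81174364e-04 1.77480422e-04] [ 0.00311905  0.00012793  0.00090358 -0.00088552 -0.00080877 -0.00090537] [-0.03195379  0.36812376 -0.73048419]
```

View pics/z2.png

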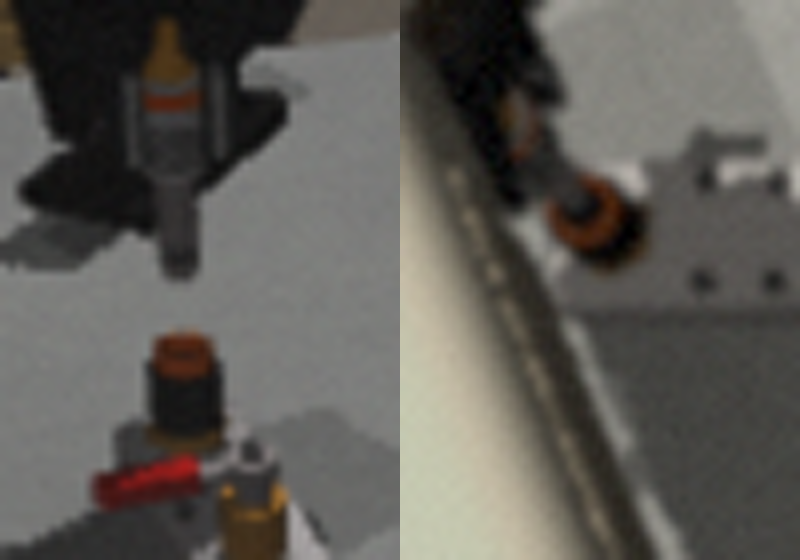

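```bash
python3 - <<'E'
from h import *
np.set_printoptions(precision=2,suppress=True)
m=lambda n,P:(proj(n,P)-[250,80])*8 if n=="side" else (proj(n,P)-[175,185])*8+[400,0]
for n in("side","top"):
    for P in((.5524,.3361,.073),(.5524,.3361,.1065),(.5524,.3361,.1505),(.5524,.3361,.184),(.5534,.3361,.1065),(.5524,.3371,.1065)):print(n,P,m(n,P))
s=cv2.imread("pics/s2.png");t=cv2.imread("pics/t2.png")
print(blobs(s,(262,118,22,12),(0,90,60),(20,255,255))[0],blobs(t,(188,200,25,30),(0,110,60),(20,255,255))[0])
g=cv2.cvtColor(s,6).astype(int)
for y in range(98,117):print(y,g[y,262:285])
g=cv2.cvtColor(t,6).astype(int)
for y in range(200,220):print(y,g[y,186:210])
E
```

```text
side (0.5524, 0.3361, 0.073) [177.35 347.5 ]
side (0.5524, 0.3361, 0.1065) [172.63 270.51]
side (0.5524, 0.3361, 0.1505) [166.22 165.89]
side (0.5524, 0.3361, 0.184) [161.18  83.45]
side (0.5534, 0.3361, 0.1065) [175.19 270.17]
side (0.5524, 0.3371, 0.1065) [172.09 269.3 ]
top (0.5524, 0.3361, 0.073) [582.34 207.86]
top (0.5524, 0.3361, 0.1065) [555.67 184.44]
top (0.5524, 0.3361, 0.1505) [518.55 151.84]
top (0.5524, 0.3361, 0.184) [488.54 125.47]
top (0.5534, 0.3361, 0.1065) [556.09 181.43]
top (0.5524, 0.3371, 0.1065) [552.61 184.24]
[(np.int32(31), np.float64(272.39), np.float64(124.03), np.int64(269), np.int64(122), np.int64(8), np.int64(5))] [(np.int32(25), np.float64(197.96), np.float64(212.12), np.int64(194), np.int64(207), np.int64(8), np.int64(9))]
98 [ 18  20  21  27  51  40  37  39  45  42  40  40  39  26  34  52  36  20
  18  26  57 116 127]
99 [ 21  17  20  24  54  46  32  39  44  48  43  41  42  31  28  47  28  24
  48  77 117 128 127]
100 [ 19  20  18  26  49  45  37  43  49  41  41  42  41  34  19  20  24  56
 115 122 126 126 127]
101 [ 20  16  18  20  25  29  46  49 
[... 2881 characters left out ...]
 140 146 129  89  55  46  42  33  31  40  42  33  20   0
  13  33  67  81  86  85]
214 [ 55  42  56  88 123 146 143 107  69  50  51  44  42  43  39  23   7   1
   7  41  70  80  84  87]
215 [ 57  46  43  57  93 132 141 120  99  71  49  37  36  32  22  15   0  15
  29  48  70  85  86  86]
216 [ 67  49  39  44  66 114 137 128 130 115  67  32  15  13   6   7  11  18
  39  60  75  85  87  87]
217 [ 73  58  44  42  51  83 112 133 149 128  90  51  31  21  18  13  25  39
  56  69  80  85  85  83]
218 [ 96  79  53  46  42  55  90 127 136 113  88  72  61  48  41  35  50  64
  76  83  87  86  89  87]
219 [ 96  91  60  44  44  45  76 116 114  94  86  83  82  75  68  67  73  80
  82  86  84  90  86  89]
```

The side crop shows the tube's end at about px (271.7,114) and the collar at about (272.5,123.5), within about 0.4 mm laterally. The top crop puts the tube's end about 0.7 mm short in y. I'll correct y and then lower just into the mouth.

step_arm(
  targets="-1 0 0.0015 -0.015 0 0 0;-1 0 0.0015 -0.03 0 0 0;-1 0 0.0015 -0.045 0 0 0;-1 0 0.0015 -0.055 0 0 0;-1 0 0.0015 -0.062 0 0 0;-1 0 0.0015 -0.066 0 0 0;-1 0 0.0015 -0.07 0 0 0;-1 0 0.0015 -0.072 0 0 0;-1 0 0.0015 -0.072 0 0 0",
)

```text
clock: 6.22
eef_pos: [0.5526, 0.3352, 0.1209]
tool_rot: [0.728, 0.686, 0.0, -0.0]
ft_force: [-0.7, 0.5, -1.6]
grip_width: 0.0234
grasp_force: 59.7
```

step_arm(
  targets="-1 0 0 -0.005 0 0 0;-1 0 0 -0.01 0 0 0;-1 0 0 -0.014 0 0 0;-1 0 0 -0.014 0 0 0",
)

```text
clock: 6.55
eef_pos: [0.5526, 0.3353, 0.1135]
tool_rot: [0.728, 0.686, 0.0, -0.0]
ft_force: [-1.0, 1.1, -1.7]
grip_width: 0.0237
grasp_force: 59.8
```

step_arm(
  targets="-1 0 0 -0.003 0 0 0;-1 0 0 -0.006 0 0 0;-1 0 0 -0.01 0 0 0;-1 0 0 -0.01 0 0 0;-1 0 0 -0.01 0 0 0",
)

```text
clock: 6.97
eef_pos: [0.5526, 0.3353, 0.1086]
tool_rot: [0.728, 0.686, 0.0, -0.0]
ft_force: [1.2, 2.4, -1.7]
grip_width: 0.0234
grasp_force: 59.8
```

step_arm(
  targets="-1 0 0 -0.002 0 0 0;-1 0 0 -0.004 0 0 0;-1 0 0 -0.004 0 0 0;-1 0 0 -0.004 0 0 0",
)

```text
clock: 7.3
eef_pos: [0.5527, 0.3353, 0.107]
tool_rot: [0.728, 0.686, 0.0, -0.0]
ft_force: [1.3, 3.2, -0.3]
grip_width: 0.0235
grasp_force: 59.8
```

step_arm(
  targets="-1 0 0 -0.002 0 0 0;-1 0 0 -0.004 0 0 0;-1 0 0 -0.004 0 0 0;-1 0 0 -0.004 0 0 0",
)

```text
clock: 7.63
eef_pos: [0.5527, 0.3352, 0.1051]
tool_rot: [0.728, 0.686, 0.0, -0.0]
ft_force: [0.2, 3.3, 3.0]
grip_width: 0.0234
grasp_force: 60.1
```

step_arm(
  targets="-1 0 0.001 0 0 0 0;-1 0 0.001 -0.002 0 0 0;-1 0 0.001 -0.002 0 0 0;-1 0 0.001 -0.002 0 0 0",
)

```text
clock: 7.97
eef_pos: [0.5528, 0.3355, 0.1042]
tool_rot: [0.728, 0.686, 0.0, 0.0]
ft_force: [0.6, 1.3, 4.6]
grip_width: 0.0232
grasp_force: 60.4
```

step_arm(
  targets="-1 0 0 -0.001 0 0 0;-1 0 0 -0.002 0 0 0;-1 0 0 -0.002 0 0 0;-1 0 0 -0.002 0 0 0",
)

```text
clock: 8.3
eef_pos: [0.5528, 0.3355, 0.1036]
tool_rot: [0.728, 0.686, 0.001, 0.0]
ft_force: [0.4, 2.2, 5.4]
grip_width: 0.0234
grasp_force: 60.6
```

step_arm(
  targets="-1 0 0 -0.001 0 0 0;-1 0 0 -0.002 0 0 0;-1 0 0 -0.002 0 0 0;-1 0 0 -0.002 0 0 0",
)

```text
clock: 8.63
eef_pos: [0.5529, 0.3356, 0.1027]
tool_rot: [0.728, 0.686, 0.001, 0.0]
ft_force: [0.9, 2.1, 6.8]
grip_width: 0.0234
grasp_force: 60.7
```

step_arm(
  targets="-1 0 0.001 -0.001 0 0 0;-1 0 0.001 -0.002 0 0 0;-1 0 0.001 -0.003 0 0 0;-1 0 0.001 -0.003 0 0 0;-1 0 0.001 -0.003 0 0 0",
)

```text
clock: 9.05
eef_pos: [0.5526, 0.3357, 0.1]
tool_rot: [0.728, 0.686, -0.0, 0.0]
ft_force: [0.6, 1.1, 3.1]
grip_width: 0.0236
grasp_force: 60.5
```

step_arm(
  targets="-1 0 0 -0.001 0 0 0;-1 0 0 -0.002 0 0 0;-1 0 0 -0.003 0 0 0;-1 0 0 -0.003 0 0 0;-1 0 0 -0.003 0 0 0",
)

```text
clock: 9.47
eef_pos: [0.5524, 0.3358, 0.0982]
tool_rot: [0.728, 0.686, -0.0, 0.0]
ft_force: [2.5, 0.7, 0.4]
grip_width: 0.0238
grasp_force: 60.2
```

step_arm(
  targets="-1 0 0 -0.001 0 0 0;-1 0 0 -0.002 0 0 0;-1 0 0 -0.002 0 0 0;-1 0 0 -0.002 0 0 0",
)

```text
clock: 9.8
eef_pos: [0.5523, 0.3358, 0.097]
tool_rot: [0.728, 0.686, -0.001, -0.0]
ft_force: [3.1, 1.5, -3.4]
grip_width: 0.0236
grasp_force: 59.6
```

step_arm(
  targets="-1 0 0 -0.001 0 0 0;-1 0 0 -0.001 0 0 0;-1 0 0 -0.001 0 0 0",
)

```text
clock: 10.05
eef_pos: [0.5522, 0.3359, 0.097]
tool_rot: [0.728, 0.686, -0.0, -0.0]
ft_force: [2.6, 2.0, -2.8]
grip_width: 0.0234
grasp_force: 59.6
```

step_arm(
  targets="-1 0 0 -0.001 0 0 0;-1 0 0 -0.001 0 0 0;-1 0 0 -0.001 0 0 0",
)

```text
clock: 10.3
eef_pos: [0.5523, 0.336, 0.0968]
tool_rot: [0.728, 0.686, -0.0, -0.0]
ft_force: [1.2, 1.8, -1.1]
grip_width: 0.0234
grasp_force: 59.7
```

step_arm(
  targets="-1 0 0 -0.001 0 0 0;-1 0 0 -0.001 0 0 0;-1 0 0 -0.001 0 0 0",
)

```text
clock: 10.55
eef_pos: [0.5523, 0.336, 0.0963]
tool_rot: [0.728, 0.686, -0.0, -0.0]
ft_force: [0.9, 1.3, 0.3]
grip_width: 0.0235
grasp_force: 59.7
```

step_arm(
  targets="-1 0 0 -0.001 0 0 0;-1 0 0 -0.001 0 0 0;-1 0 0 -0.001 0 0 0",
)

```text
clock: 10.8
eef_pos: [0.5524, 0.336, 0.0961]
tool_rot: [0.728, 0.686, -0.0, -0.0]
ft_force: [0.3, 1.0, 2.2]
grip_width: 0.0235
grasp_force: 59.9
```

step_arm(
  targets="-1 0 0 -0.001 0 0 0;-1 0 0 -0.001 0 0 0;-1 0 0 -0.001 0 0 0",
)

```text
clock: 11.05
eef_pos: [0.5524, 0.3361, 0.0958]
tool_rot: [0.728, 0.686, 0.0, -0.0]
ft_force: [-1.2, 0.8, 3.7]
grip_width: 0.0234
grasp_force: 60.3
```

The jaws have snapped in and the tube is on the stop. I'll load it gradually.

step_arm(
  targets="-1 0 0 -0.001 0 0 0;-1 0 0 -0.002 0 0 0;-1 0 0 -0.002 0 0 0;-1 0 0 -0.002 0 0 0",
)

```text
clock: 11.38
eef_pos: [0.5525, 0.3362, 0.0955]
tool_rot: [0.728, 0.686, 0.0, -0.0]
ft_force: [-2.4, -0.9, 8.3]
grip_width: 0.0235
grasp_force: 60.8
```

step_arm(
  targets="-1 0 0 -0.001 0 0 0;-1 0 0 -0.002 0 0 0;-1 0 0 -0.002 0 0 0;-1 0 0 -0.002 0 0 0",
)

```text
clock: 11.72
eef_pos: [0.5525, 0.3362, 0.0954]
tool_rot: [0.728, 0.686, 0.001, -0.0]
ft_force: [-2.8, -0.9, 10.8]
grip_width: 0.0235
grasp_force: 61.2
```

step_arm(
  targets="-1 0 0 -0.001 0 0 0;-1 0 0 -0.002 0 0 0;-1 0 0 -0.002 0 0 0;-1 0 0 -0.002 0 0 0;-1 0 0 -0.002 0 0 0",
)

```text
clock: 12.13
eef_pos: [0.5526, 0.3363, 0.0952]
tool_rot: [0.728, 0.686, 0.001, 0.0]
ft_force: [-4.7, -1.1, 14.0]
grip_width: 0.0232
grasp_force: 61.6
```

step_arm(
  targets="-1 0 0 0 0 0 0;-1 0 0 0 0 0 0;-1 0 0 0 0 0 0",
)

```text
clock: 12.38
eef_pos: [0.5526, 0.3363, 0.0952]
tool_rot: [0.728, 0.686, 0.001, 0.0]
ft_force: [-4.1, -1.5, 13.6]
grip_width: 0.0235
grasp_force: 61.6
```

step_arm(
  targets="-1 0 0 -0.001 0 0 0;-1 0 0 -0.001 0 0 0;-1 0 0 -0.001 0 0 0;-1 0 0 -0.001 0 0 0",
)

```text
clock: 12.72
eef_pos: [0.5526, 0.3364, 0.0951]
tool_rot: [0.728, 0.686, 0.001, 0.0]
ft_force: [-5.1, -1.3, 16.5]
grip_width: 0.0234
grasp_force: 61.8
```

step_arm(
  targets="-1 0 0 0.003 0 0 0;-1 0 0 0.006 0 0 0;-1 0 0 0.009 0 0 0;-1 0 0 0.011 0 0 0;-1 0 0 0.011 0 0 0;-1 0 0 0.011 0 0 0",
)

```text
clock: 13.22
eef_pos: [0.5525, 0.3359, 0.0966]
tool_rot: [0.728, 0.686, -0.0, -0.0]
ft_force: [0.8, 1.5, -1.6]
grip_width: 0.0234
grasp_force: 59.6
```

step_arm(
  targets="-1 0 0 0.001 0 0 0;-1 0 0 0.002 0 0 0;-1 0 0 0.002 0 0 0;-1 0 0 0.002 0 0 0",
)

```text
clock: 13.55
eef_pos: [0.5523, 0.3358, 0.0973]
tool_rot: [0.728, 0.686, -0.001, -0.0]
ft_force: [1.7, 1.3, -6.1]
grip_width: 0.0237
grasp_force: 59.2
```

step_arm(
  targets="-1 0 0 0.001 0 0 0;-1 0 0 0.002 0 0 0;-1 0 0 0.002 0 0 0;-1 0 0 0.002 0 0 0",
)

```text
clock: 13.88
eef_pos: [0.5523, 0.3358, 0.0986]
tool_rot: [0.728, 0.686, -0.001, -0.0]
ft_force: [2.7, 1.8, -9.1]
grip_width: 0.0238
grasp_force: 59.2
```

step_arm(
  targets="-1 0 0 0.001 0 0 0;-1 0 0 0.002 0 0 0;-1 0 0 0.002 0 0 0;-1 0 0 0.002 0 0 0;-1 0 0 0.002 0 0 0",
)

```text
clock: 14.3
eef_pos: [0.5522, 0.3358, 0.0998]
tool_rot: [0.728, 0.686, -0.0, -0.0]
ft_force: [4.3, 1.3, -12.3]
grip_width: 0.0235
grasp_force: 59.3
```

```bash
python3 - <<'E'
from h import *
s=bot.camera("side")[...,::-1]
cv2.imwrite("pics/z3.png",cv2.resize(s[80:150,240:300],None,fx=8,fy=8,interpolation=2))
E
```

```text
(no output)
```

View pics/z3.png

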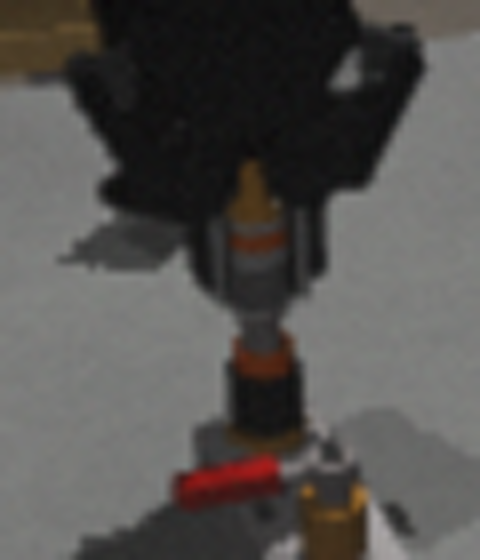

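The crop shows the collar ring raised around the tube at px (273,124), with the nozzle still held. The pull is about 11 N. I'll ease back, release and rise.

step_arm(
  targets="-1 0 0 -0.003 0 0 0;-1 0 0 -0.007 0 0 0;-1 0 0 -0.007 0 0 0;-1 0 0 -0.007 0 0 0",
)

```text
clock: 14.68
eef_pos: [0.5523, 0.336, 0.0976]
tool_rot: [0.728, 0.686, 0.0, -0.0]
ft_force: [0.9, 0.8, -5.5]
grip_width: 0.0235
grasp_force: 60.1
```

step_arm(
  targets="-0.3 0 0 0 0 0 0;-0.1 0 0 0 0 0 0;0.1 0 0 0 0 0 0;0.1 0 0 0 0 0 0;0.1 0 0 0 0 0 0",
)

```text
clock: 15.1
eef_pos: [0.5528, 0.3362, 0.0976]
tool_rot: [0.728, 0.686, 0.001, 0.0]
ft_force: [0.1, 1.0, -0.8]
grip_width: 0.0467
grasp_force: 0.0
```

step_arm(
  targets="0.1 0 0 0.02 0 0 0;0.1 0 0 0.05 0 0 0;0.1 0 0 0.1 0 0 0;0.1 0 0 0.16 0 0 0;0.1 0 0 0.22 0 0 0;0.1 0 0 0.22 0 0 0;0.1 0 0 0.22 0 0 0",
)

```text
clock: 15.68
eef_pos: [0.554, 0.3369, 0.2107]
tool_rot: [0.728, 0.686, 0.003, 0.001]
ft_force: [-0.8, -0.3, -0.0]
grip_width: 0.0467
grasp_force: 0.0
```

step_arm(
  targets="-1 -0.03 -0.05 0 0 0 0;-1 -0.06 -0.11 0 0 0 0;-1 -0.072 -0.124 0 0 0 0;-1 -0.072 -0.124 0 0 0 0;-1 -0.072 -0.124 0 0 0 0;-1 -0.072 -0.124 0 0 0 0",
)

```text
clock: 16.18
eef_pos: [0.5168, 0.2745, 0.2065]
tool_rot: [0.728, 0.686, 0.0, -0.0]
ft_force: [-0.2, -0.0, -0.8]
grip_width: 0.0
grasp_force: 0.0
```

step_arm(
  targets="-1 0 0 -0.08 0 0 0;-1 0 0 -0.14 0 0 0;-1 0 0 -0.18 0 0 0;-1 0 0 -0.18 0 0 0;-1 0 0 -0.18 0 0 0",
)

```text
clock: 16.6
eef_pos: [0.516, 0.2744, 0.1154]
tool_rot: [0.727, 0.686, -0.002, -0.0]
ft_force: [-0.3, 0.3, 1.7]
grip_width: -0.0002
grasp_force: 0.0
```

```bash
python3 - <<'E'
from h import *
print(bot.get_obs()["eef_pos"])
s=bot.camera("side")[...,::-1]
cv2.imwrite("pics/z4.png",cv2.resize(s[70:170,220:320],None,fx=6,fy=6,interpolation=2))
E
```

```text
[0.51595503 0.27436096 0.11542413]
```

View pics/z4.png

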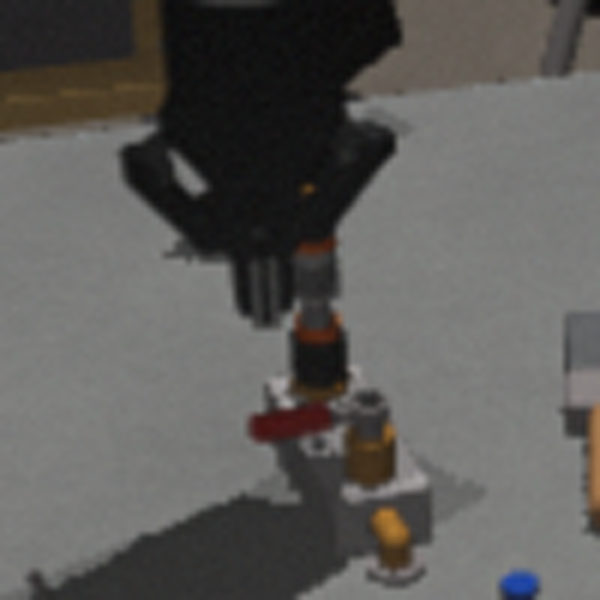

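The crop shows the shut fingers at about px (264,123), on the +y side of and above the lever at (268,140), and clear of the nozzle. I'll lower and sweep the lever.

step_arm(
  targets="-1 0 0 -0.05 0 0 0;-1 0 0 -0.08 0 0 0;-1 0 0 -0.096 0 0 0;-1 0 0 -0.096 0 0 0;-1 0 0 -0.096 0 0 0;-1 0 0 -0.096 0 0 0",
)

```text
clock: 17.15
eef_pos: [0.5178, 0.2748, 0.0706]
tool_rot: [0.728, 0.686, 0.002, 0.0]
ft_force: [-0.7, 0.6, 0.5]
grip_width: 0.0003
grasp_force: 0.0
```

step_arm(
  targets="-1 -0.008 -0.014 0 0 0 0;-1 -0.008 -0.026 0 0 0 0;-1 -0.012 -0.047 0 0 0 0;-1 -0.016 -0.068 0 0 0 0;-1 -0.01 -0.092 0 0 0 0;-1 0.003 -0.116 0 0 0 0;-1 0.013 -0.126 0 0 0 0;-1 0.024 -0.136 0 0 0 0;-1 0.024 -0.136 0 0 0 0",
)

```text
clock: 17.9
eef_pos: [0.5297, 0.204, 0.0686]
tool_rot: [0.729, 0.685, -0.0, 0.001]
ft_force: [-0.5, 0.1, 0.4]
grip_width: 0.0001
grasp_force: 0.2
```

step_arm(
  targets="-1 0.012 -0.007 0 0 0 0;-1 0.025 -0.013 0 0 0 0;-1 0.029 -0.013 0 0 0 0;-1 0.033 -0.013 0 0 0 0;-1 0.033 -0.013 0 0 0 0;-1 0.033 -0.013 0 0 0 0",
)

```text
clock: 18.4
eef_pos: [0.5446, 0.199, 0.0684]
tool_rot: [0.728, 0.686, -0.001, 0.0]
ft_force: [-2.5, -1.9, 1.0]
grip_width: 0.0
grasp_force: 1.1
```

```bash
python3 - <<'E'
from h import *
print(bot.get_obs()["eef_pos"])
s=bot.camera("side")[...,::-1]
cv2.imwrite("pics/z5.png",cv2.resize(s[70:170,220:320],None,fx=6,fy=6,interpolation=2))
E
```

```text
[0.54462885 0.19897799 0.06842899]
```

View pics/z5.png

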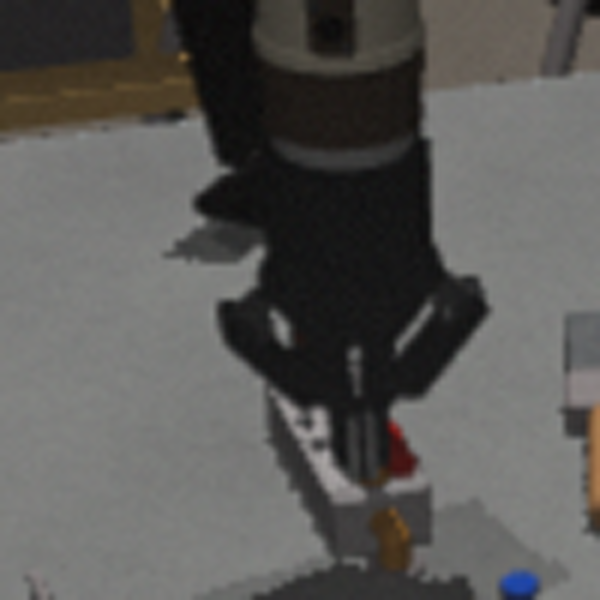

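The lever, red at px (287,145), is now nearly along the block beside the fingers. I'll push a little further to its end.

step_arm(
  targets="-1 0.004 0 0 0 0 0;-1 0.006 0 0 0 0 0;-1 0.006 0 0 0 0 0;-1 0.006 0 0 0 0 0",
)

```text
clock: 18.78
eef_pos: [0.5452, 0.1989, 0.0682]
tool_rot: [0.728, 0.686, -0.002, -0.001]
ft_force: [-8.5, -2.6, 2.4]
grip_width: -0.0005
grasp_force: 4.1
```

step_arm(
  targets="-1 0.004 0 0 0 0 0;-1 0.004 0 0 0 0 0;-1 0.004 0 0 0 0 0",
)

```text
clock: 19.03
eef_pos: [0.5456, 0.1988, 0.0681]
tool_rot: [0.727, 0.686, -0.004, -0.002]
ft_force: [-11.7, -2.2, 6.2]
grip_width: -0.0001
grasp_force: 6.3
```

At the end stop. I'll back off in -x, rise and look.

step_arm(
  targets="-1 -0.02 0 0 0 0 0;-1 -0.05 0 0 0 0 0;-1 -0.05 0 0.04 0 0 0;-1 -0.05 0 0.12 0 0 0;-1 -0.08 -0.1 0.2 0 0 0;-1 -0.16 -0.18 0.25 0 0 0;-1 -0.24 -0.26 0.25 0 0 0;-1 -0.3 -0.34 0.25 0 0 0;-1 -0.3 -0.4 0.25 0 0 0;-1 -0.3 -0.4 0.25 0 0 0",
)

```text
clock: 19.87
eef_pos: [0.4014, 0.0017, 0.1946]
tool_rot: [0.727, 0.687, 0.001, 0.001]
ft_force: [1.4, -0.7, 0.2]
grip_width: 0.0002
grasp_force: 0.0
```

```bash
python3 - <<'E'
from h import *
np.set_printoptions(precision=4,suppress=True)
o=bot.get_obs();print(o["eef_pos"],o["ft_force"])
s=bot.camera("side")[...,::-1];t=bot.camera("top")[...,::-1]
cv2.imwrite("pics/z6.png",np.hstack([cv2.resize(s[80:180,220:320],None,fx=4,fy=4,interpolation=2),cv2.resize(t[170:270,180:280],None,fx=4,fy=4,interpolation=2)]))
E
```

```text
[0.4014 0.0017 0.1946] [ 1.4285 -0.7258  0.1822]
```

View pics/z6.png

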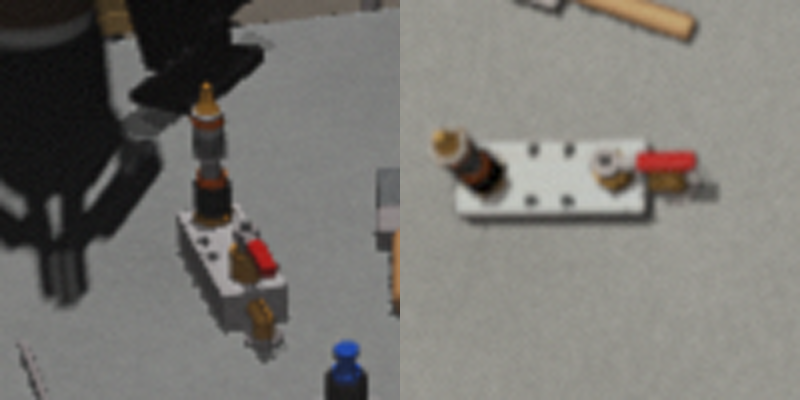

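The lever lies along the block at top px (247,210), and the nozzle stands upright and home in the fitting. The robot is clear, so I'll hand in.

step_arm(
  targets="-1 0 0 0 0 0 0;-1 0 0 0 0 0 0;-1 0 0 0 0 0 0;-1 0 0 0 0 0 0",
)

```text
clock: 20.3
eef_pos: [0.4023, 0.0037, 0.1934]
tool_rot: [0.727, 0.687, 0.0, 0.0]
ft_force: [0.6, -0.0, 0.3]
grip_width: 0.0002
grasp_force: 0.0
```

```bash
python3 -c "
from workcell import bot
print(bot.job_done())"
```

```text
the job is handed in; nothing more can be done
None
```

I handed the job in at about 20 s: the orange-banded nozzle went in past the snap and was bedded at about 16 N, a pull of about 11 N drew the collar out by about 2 mm by my estimate, and the red cock lever was turned to its end stop along the block; the hand-in returned no verdict.

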